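Make up the kit trough to three contactors

ROBOT

A 6-joint arm with a two-finger parallel gripper is mounted at the origin on the work surface. World frame = base frame: x ahead of the robot, y to its left, z up, the work surface at z = 0. Lengths are in m, angles in rad, forces in N, time in s.
With the tool pointing down it reaches from about 0.35 to 1 m from the base axis. Payload 7.1 kg.
Tool frame: the origin (TCP) lies between the finger pads; the fingertips stand 22 mm ahead of it and the grasp point (between the pads) lies 3 mm ahead of it; z points along the fingers, y is the line along which they close (so a half turn about z gives the same grasp; the last joint's range is limited). The gripper opens to 85 mm and grips with 20 to 120 N. Pads are 22 mm wide; open, the fingers measure 114 mm over their backs; the gripper's body (76 mm by 85 mm) begins 54 mm behind the grasp point. The pads swing forward as they close: fully open they stand 13 mm farther back than shut.
Start: joints at [-1.158, 0.423, 1.63, -0, 1.089, -0.019], TCP at [0.262, -0.568, 0.253] pointing down, gripper open.
Joint ranges: [-3, 3], [-0.9, 2.11], [0.09, 2.58], [-1.31, 4.45], [0.11, 2.69], [-2.54, 2.54]. Speed limits (rad/s): [2.39, 2.39, 3.01, 3.14, 3.14, 3.14].

INTERFACE

Orientations are given as a rotation vector (axis times angle).
In Python, from rig import manip gives the robot as it stands. The module is installed in compiled form; this text tells all that it offers. Calls block until the motion is done:
- manip.move_to(position, orientation): joint-space move of the TCP to a pose.
- manip.servo_line(position, orientation=None, rate=0.15): straight line of the TCP; orientation=None keeps the orientation; rate is the mean speed in m/s.
- manip.set_joints(angles): joint-space move.
- manip.command_gripper(opening, f_grip=None): finger opening in m; f_grip is the grip in N (None keeps the last); returns when the fingers have stopped.
- manip.hold(seconds).
- manip.solve_ik(position, orientation): joint angles nearest the present ones, or None.
- manip.camera(name): name is "side" or "top" or "wrist"; returns a dict with "image" (420x560x3 uint8, red, green, blue), "fx", "fy", "cx", "cy" (pixels), "k1" (the pictures are not rectified: a ray, as slopes to the right and down, at radius r is drawn at 1 + k1 r^2 times it, then the intrinsics apply), "cam_to_world" (4x4, takes a point from camera to world coordinates); the wrist camera has in their place "mount" (4x4, takes a point from camera to tool coordinates, whose origin is the TCP and whose axes are the flange's). Camera axes: x right, y down, z forward; pixel columns grow to the right and rows downward; lengths in m; the calibration is good to about 2 mm. A picture is of the moment at which its call begins: read the wrist's pose just before it. There is no depth.
A pose or a line that the arm cannot do raises manip.IKError and nothing moves.
- manip.sign_off(): hands the job in; it is judged then, once.
Readings, each from a call of its own:
- manip.get_time(): time.
- manip.get_joint_positions(): joint angles.
- manip.get_joint_vel(): joint speeds.
- manip.get_tau(): joint torques, N m.
- manip.get_position(): TCP position.
- manip.get_ee_rot(): TCP orientation.
- manip.get_contact_force(): force on the tool from outside, world axes, zero at the start.
- manip.get_torque(): the same for the moment, N m.
- manip.get_width(): finger opening in m.
- manip.get_grip_force(): force on a finger pad.
Only numpy, scipy, OpenCV 4.12 (cv2) and the standard library are available. Lean on these libraries where they do the work, as an engineer would, in place of code of your own. Each camera call takes 0.05 s, during which the arm holds its last target. There are 200 camera calls.

TASK

The white kit trough already holds one contactor: bring it up to exactly three with contactors from the open carton, all standing upright on the trough's floor. Lower each one right down to the floor rather than dropping it in; fingers fit into the deep trough only at a contactor's two ends, not beside it. Leave the spare contactor and the timer with the round dial standing in the carton, and do not disturb the other things on the bench.

Things in the scene. Friction and masses are not known exactly. Their poses are not given: they have to be found in the camera images.
- contactor0: grey contactor, one of four alike: block 62 long x 45 wide x 52 mm high, with a flat white rectangular nose on top (54 x 30 mm, 8 mm high; 60 mm in all), about 200 g. This one already stands in the trough, near its far end. Origin: centre of the underside; x along the length, y across the width.
- contactor1: grey contactor, one of four alike: block 62 long x 45 wide x 52 mm high, with a flat white rectangular nose on top (54 x 30 mm, 8 mm high; 60 mm in all), about 200 g. It starts in any of the four places of the carton row, lengthwise along the row, 4 mm from its neighbours. Origin: centre of the underside; x along the length, y across the width.
- contactor2: grey contactor, one of four alike: block 62 long x 45 wide x 52 mm high, with a flat white rectangular nose on top (54 x 30 mm, 8 mm high; 60 mm in all), about 200 g. It starts in any of the four places of the carton row, lengthwise along the row, 4 mm from its neighbours. Origin: centre of the underside; x along the length, y across the width.
- contactor3: grey contactor, one of four alike: block 62 long x 45 wide x 52 mm high, with a flat white rectangular nose on top (54 x 30 mm, 8 mm high; 60 mm in all), about 200 g. It starts in any of the four places of the carton row, lengthwise along the row, 4 mm from its neighbours. Origin: centre of the underside; x along the length, y across the width.
- timer: grey timer relay, standing in the same carton row: the same 62 x 45 x 52 mm block, but with a round white dial on top (36 mm across, 8 mm high) instead of the rectangular nose. Origin: centre of the underside; x along the length, y across the width.
- trough: white kit trough, fixed, narrow and deep, open on top, left or right of the robot; inside 300 (x) x 50 (y) mm, walls 3 mm thick, rim 64 mm and inner floor 3 mm above the bench. A contactor fits only lengthwise, 2.5 mm to spare each side, its top 1 mm below the rim: fingers have room only at its two ends. Origin: centre of the underside; x along it, away from the robot.
- carton: low open cardboard carton, fixed, on the other side from the trough; inside 276 (x) x 120 (y) mm, walls 4 mm thick, rim 25 mm and inner floor 3 mm above the bench. Three contactors and the timer stand in one row along it, 66 mm apart; fingers have room only beside their long sides. Origin: centre of the underside; x along it.
- bench_clear (a point): point on the bench top (z = 0) between trough and carton, at the middle of a clear spot at least 90 mm across, where a contactor can be stood and taken again the other way round
- screwdriver: red-handled screwdriver lying at the left side, bystander
- tape_measure: black tape measure, about 80 x 35 x 60 mm, standing between trough and carton, bystander
- multimeter: black multimeter lying flat, 150 x 75 x 35 mm, at the right side, bystander
- battery_pack: black cordless-tool battery, 110 x 72 x 64 mm, beyond trough and carton, bystander
- tape_roll: black roll of tape, 76 mm across, 19 mm high, at the left side, bystander
- wrench: wrench lying at the right side, bystander
- coupling: white conduit coupling, 90 mm long, 44 mm high, lying between trough and carton beyond the clear spot, bystander

How it is judged:
At the end, for the whole second after the job is handed in: Exactly three contactors stand in the trough: the one that was there and two from the carton, each upright (within 0.06 rad), at rest, its underside within 4 mm of the trough's floor. The third contactor of the carton and the timer still stand in the carton (upright within 0.1 rad) (x of contactor0 in the frame of trough between -0.125 and 0.125 m and y of contactor0 in the frame of trough between -0.005 and 0.005 m and z of contactor0 in the frame of trough below 0.007 m and angle between contactor0's own z axis and vertical below 0.06 rad and linear speed of contactor0 below 0.02 m/s and x of timer in the frame of carton between -0.125 and 0.125 m and y of timer in the frame of carton between -0.045 and 0.045 m and z of timer in the frame of carton below 0.01 m and angle between timer's own z axis and vertical below 0.1 rad and (((x of contactor1 in the frame of carton between -0.125 and 0.125 m and y of contactor1 in the frame of carton between -0.045 and 0.045 m and z of contactor1 in the frame of carton below 0.01 m and angle between contactor1's own z axis and vertical below 0.1 rad) and (x of contactor2 in the frame of trough between -0.125 and 0.125 m and y of contactor2 in the frame of trough between -0.005 and 0.005 m and z of contactor2 in the frame of trough below 0.007 m and angle between contactor2's own z axis and vertical below 0.06 rad and linear speed of contactor2 below 0.02 m/s) and (x of contactor3 in the frame of trough between -0.125 and 0.125 m and y of contactor3 in the frame of trough between -0.005 and 0.005 m and z of contactor3 in the frame of trough below 0.007 m and angle between contactor3's own z axis and vertical below 0.06 rad and linear speed of contactor3 below 0.02 m/s)) or ((x of contactor1 in the frame of trough between -0.125 and 0.125 m and y of contactor1 in the frame of trough between -0.005 and 0.005 m and z of contactor1 in the frame of trough below 0.007 m and angle between contactor1's own z axis and vertical below 0.06 rad and linear speed of contactor1 below 0.02 m/s) and (x of contactor2 in the frame of carton between -0.125 and 0.125 m and y of contactor2 in the frame of carton between -0.045 and 0.045 m and z of contactor2 in the frame of carton below 0.01 m and angle between contactor2's own z axis and vertical below 0.1 rad) and (x of contactor3 in the frame of trough between -0.125 and 0.125 m and y of contactor3 in the frame of trough between -0.005 and 0.005 m and z of contactor3 in the frame of trough below 0.007 m and angle between contactor3's own z axis and vertical below 0.06 rad and linear speed of contactor3 below 0.02 m/s)) or ((x of contactor1 in the frame of trough between -0.125 and 0.125 m and y of contactor1 in the frame of trough between -0.005 and 0.005 m and z of contactor1 in the frame of trough below 0.007 m and angle between contactor1's own z axis and vertical below 0.06 rad and linear speed of contactor1 below 0.02 m/s) and (x of contactor2 in the frame of trough between -0.125 and 0.125 m and y of contactor2 in the frame of trough between -0.005 and 0.005 m and z of contactor2 in the frame of trough below 0.007 m and angle between contactor2's own z axis and vertical below 0.06 rad and linear speed of contactor2 below 0.02 m/s) and (x of contactor3 in the frame of carton between -0.125 and 0.125 m and y of contactor3 in the frame of carton between -0.045 and 0.045 m and z of contactor3 in the frame of carton below 0.01 m and angle between contactor3's own z axis and vertical below 0.1 rad)))); the robot touches nothing.
It fails at once if a contactor is dropped into the trough (faster than 0.4 m/s inside it) ((x of contactor1 in the frame of trough between -0.16 and 0.16 m and y of contactor1 in the frame of trough between -0.03 and 0.03 m and z of contactor1 in the frame of trough below 0.035 m and linear speed of contactor1 above 0.4 m/s) or (x of contactor2 in the frame of trough between -0.16 and 0.16 m and y of contactor2 in the frame of trough between -0.03 and 0.03 m and z of contactor2 in the frame of trough below 0.035 m and linear speed of contactor2 above 0.4 m/s) or (x of contactor3 in the frame of trough between -0.16 and 0.16 m and y of contactor3 in the frame of trough between -0.03 and 0.03 m and z of contactor3 in the frame of trough below 0.035 m and linear speed of contactor3 above 0.4 m/s)).
It fails at once if a bystander on the bench is moved more than 30 mm (distance of any of screwdriver, tape_measure, multimeter, battery_pack, tape_roll, wrench, coupling from where it was at the start of the episode above 0.03 m).
It also fails if it takes over 69 s, if anything falls off the work surface, if the arm or the gripper's body presses on something with over 40 N, if the wrist force passes 120 N, or if a joint passes its speed limit or range.

## Working session

There is one attempt and no reset: what is moved stays moved. The work goes in short steps, each a Python script; the robot and the scene stay as the last script left them, time stands still between calls to the robot, and variables do not carry over. Pictures are saved under pics/ and viewed, at most 10 in all, crops included, and the job is handed in when it is done.

```bash
mkdir -p pics; ls
cat > h.py <<'E'
import numpy as np, cv2
from rig import manip
from scipy.spatial.transform import Rotation as R
def snap(name,fn):
    p=np.array(manip.get_position());r=np.array(manip.get_ee_rot())
    c=manip.camera(name)
    if 'mount' in c and 'cam_to_world' not in c:
        T=np.eye(4);T[:3,:3]=R.from_rotvec(r).as_matrix();T[:3,3]=p
        c['cam_to_world']=T@np.array(c['mount'])
    cv2.imwrite(f'pics/{fn}.png',c['image'][:,:,::-1])
    np.savez(f'pics/{fn}.npz',**c)
    return c
def px2w(c,u,v,z):
    K=np.array([[c['fx'],0,c['cx']],[0,c['fy'],c['cy']],[0,0,1]],float)
    q=cv2.undistortPoints(np.array([[[u,v]]],float),K,np.array([float(c['k1']),0,0,0]),)[0,0]
    T=np.array(c['cam_to_world']);d=T[:3,:3]@[q[0],q[1],1];o=T[:3,3]
    return o+d*(z-o[2])/d[2]
def w2px(c,P):
    T=np.linalg.inv(np.array(c['cam_to_world']));p=T[:3,:3]@np.asarray(P,float)+T[:3,3]
    x,y=p[0]/p[2],p[1]/p[2];s=1+float(c['k1'])*(x*x+y*y)
    return np.array([float(c['fx'])*x*s+float(c['cx']),float(c['fy'])*y*s+float(c['cy'])])
E
python3 - <<'E'
from h import *
print(manip.get_ee_rot(),manip.get_time())
for n in('top','side'):
    c=snap(n,n+'0');print(n,c['fx'],c['k1'],np.round(c['cam_to_world'],3).tolist())
c=snap('wrist','wrist0');print(np.round(c['mount'],3).tolist())
E
```

```text
pics
[-3.06716070e+00 -6.72730803e-01  4.90759577e-04] 0.0
top 414.1318803736537 0.03145766672199272 [[0.1, -0.975, 0.199, 0.318], [-0.995, -0.098, 0.021, -0.012], [-0.001, -0.2, -0.98, 1.24], [0.0, 0.0, 0.0, 1.0]]
side 521.5685227582433 -0.011833976977473905 [[-0.79, -0.436, 0.431, -0.04], [-0.613, 0.543, -0.575, 0.807], [0.017, -0.718, -0.696, 1.01], [0.0, 0.0, 0.0, 1.0]]
[[-0.0, -0.95, -0.313, 0.081], [1.0, -0.001, 0.0, -0.001], [-0.0, -0.313, 0.95, -0.121], [0.0, 0.0, 0.0, 1.0]]
```

View pics/top0.png

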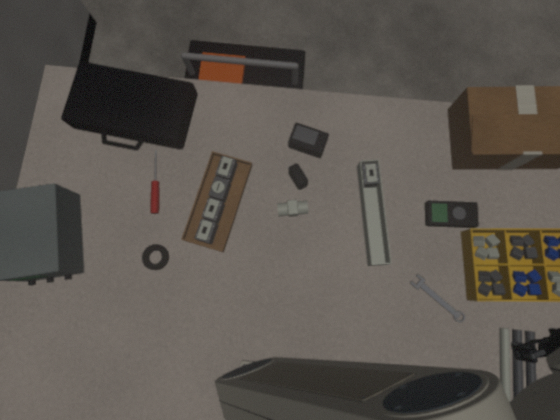

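The top view shows the carton (about 217,202) with nose, dial, nose, nose from the far end. The trough is at about (373,213) with one contactor at its far end, and the coupling is at (293,208).

Run:
```python
from h import *
im=cv2.imread('pics/top0.png')[140:280,175:395]
im=cv2.convertScaleAbs(im,alpha=1.5)
cv2.imwrite('pics/crop0.png',cv2.resize(im,None,fx=3.6,fy=3.6,interpolation=cv2.INTER_CUBIC))
c=np.load('pics/top0.npz')
for n,u,v,z in [('trough far',371,163,.064),('trough near',378,264,.064),('carton tl',213,154,.025),('tr',250,163,.025),('bl',184,240,.025),('br',222,250,.025),('coupl',293,208,.02),('tape',298,176,.06),('n1',226,166,.06),('n2',218,187,.06),('n3',211,208,.06),('n4',204,231,.06)]:
    print(n,px2w(c,u,v,z).round(3))
```

```text
trough far [ 0.702 -0.215  0.064]
trough near [ 0.409 -0.253  0.064]
carton tl [0.695 0.261 0.025]
tr [0.678 0.145 0.025]
bl [0.425 0.31  0.025]
br [0.407 0.195 0.025]
coupl [0.553 0.001 0.02 ]
tape [ 0.642 -0.005  0.06 ]
n1 [0.651 0.21  0.06 ]
n2 [0.586 0.225 0.06 ]
n3 [0.522 0.237 0.06 ]
n4 [0.453 0.248 0.06 ]
```

View pics/crop0.png

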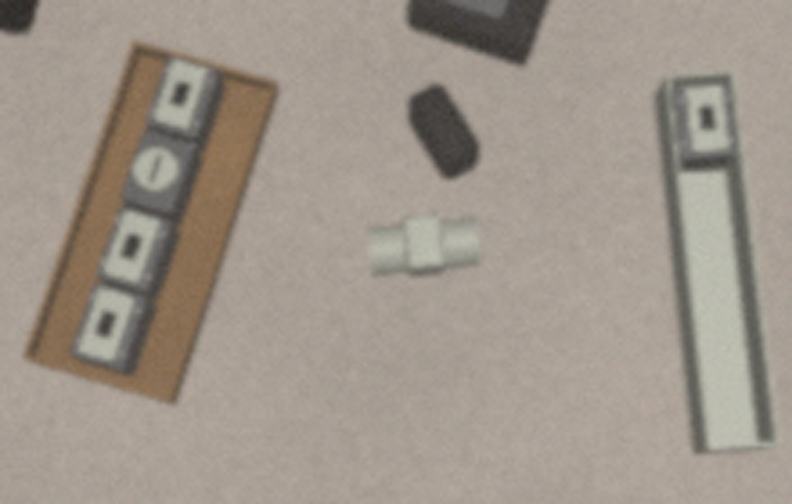

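```bash
cat >> h.py <<'E'
def rv(deg): return (R.from_euler('z',deg,degrees=True)*R.from_euler('x',180,degrees=True)).as_rotvec()
E
python3 - <<'E'
from h import *
for p,a in [((.556,-.234,.3),97.4),((.556,-.234,.3),-82.6),((.49,.24,.25),169.3),((.45,-.02,.1),187.4),((.45,-.02,.1),97.4)]:
    q=manip.solve_ik(p,rv(a));print(p,a,None if q is None else np.round(q,2))
manip.move_to((.556,-.234,.30),rv(97.4))
c=snap('wrist','w1');print(c['fx'],c['k1'],manip.get_time(),manip.get_position())
E
```

```text
(0.556, -0.234, 0.3) 97.4 [-0.42  0.34  1.64  0.    1.16 -0.55]
(0.556, -0.234, 0.3) -82.6 None
(0.49, 0.24, 0.25) 169.3 [ 0.43  0.31  1.81 -0.    1.02 -0.95]
(0.45, -0.02, 0.1) 187.4 [-0.07  0.44  2.1   0.    0.6  -1.77]
(0.45, -0.02, 0.1) 97.4 [-0.07  0.44  2.1  -0.    0.6  -0.2 ]
365.23585503241077 -0.04530451057518753 1.8417 [ 0.55549991 -0.23503796  0.29981876]
```

View pics/w1.png

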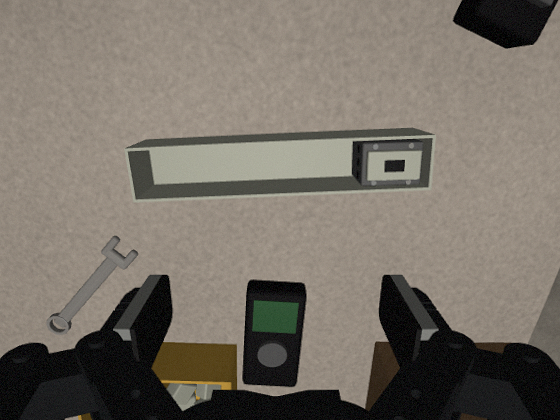

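The wrist view shows the trough rim from about (128,149) to (434,132) and (134,198) to (432,187). contactor0 stands at the right (far) end. I'll refine the rim lines numerically and take a view over the carton.

Run:
```python
from h import *
c=np.load('pics/w1.npz');g=cv2.GaussianBlur(cv2.cvtColor(c['image'],cv2.COLOR_RGB2GRAY),(3,1),0).astype(float)
def peaks(p0,p1,hw=4):
    out=[]
    for u in range(p0[0]+12,p1[0]-12,4):
        vc=p0[1]+(p1[1]-p0[1])*(u-p0[0])/(p1[0]-p0[0]);vs=np.arange(int(vc)-hw,int(vc)+hw+2)
        col=g[vs,u];i=col.argmax()
        if 0<i<len(col)-1:
            d=(col[i-1]-col[i+1])/(2*(col[i-1]-2*col[i]+col[i+1])+1e-9);out.append(px2w(c,u,vs[i]+np.clip(d,-1,1),.064)[:2])
    P=np.array(out)
    f=cv2.fitLine(P.astype(np.float32),cv2.DIST_HUBER,0,1e-4,1e-4).ravel()
    if f[0]<0:f[:2]*=-1
    r=(P-f[2:])@[-f[1],f[0]];print(len(P),'ang',np.degrees(np.arctan2(f[1],f[0])),'rms mm',1e3*np.median(abs(r)),f[2:]);return f
print(g[124:204,250].astype(int).tolist());
a=peaks((128,149),(434,134));b=peaks((134,199),(432,187))
n=np.array([-a[1],a[0]]);print('sep mm (expect 53)',1e3*n@(a[2:]-b[2:]))
for u,v in[(128,149),(434,133),(134,199),(432,187)]:print(px2w(c,u,v,.064))
for u,v in[(368,152),(421,150),(368,181),(421,179)]:print('nose',px2w(c,u,v,.063))
manip.move_to((.49,.24,.26),rv(169.3))
c=snap('wrist','w2');print(manip.get_time())
for n,p in [('n3',(.522,.237,.06)),('n4',(.453,.248,.06))]:print(n,w2px(c,p))
im=c['image'][:,:,::-1]
cv2.imwrite('pics/w2b.png',cv2.convertScaleAbs(im,alpha=1.4))
```

```text
[146, 143, 142, 146, 144, 146, 146, 144, 143, 139, 108, 73, 73, 74, 74, 76, 73, 66, 135, 175, 170, 172, 170, 173, 169, 170, 168, 172, 170, 171, 171, 173, 170, 170, 170, 170, 170, 169, 171, 170, 171, 171, 169, 169, 169, 170, 170, 170, 171, 170, 171, 169, 169, 171, 171, 159, 111, 72, 75, 74, 74, 74, 76, 72, 76, 73, 76, 74, 76, 71, 113, 156, 171, 159, 145, 144, 149, 153, 151, 151]
71 ang 9.829632 rms mm 0.21653972618433973 [ 0.5393239  -0.20901573]
69 ang 9.767139 rms mm 0.07948947034387786 [ 0.5499725  -0.26120618]
sep mm (expect 53) 53.242195
[ 0.40847466 -0.23117416  0.064     ]
[ 0.70443589 -0.17750569  0.064     ]
[ 0.41487113 -0.28247835  0.064     ]
[ 0.71647398 -0.23101771  0.064     ]
nose [ 0.64412502 -0.2045085   0.063     ]
nose [ 0.69618208 -0.19561115  0.063     ]
nose [ 0.65013914 -0.2335288   0.063     ]
nose [ 0.70350814 -0.22448732  0.063     ]
3.6417
n3 [278.56875903 211.66558482]
n4 [276.34328799 136.14344886]
```

View pics/w2b.png

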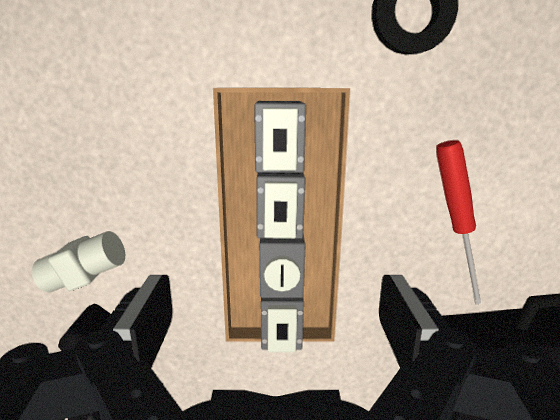

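The carton view, near end at the top, shows noses at (280,138) and (281,211), the dial at (282,275) and a nose at (282,329). The two near contactors are therefore the ones to take.

Run:
```python
from h import *
c=np.load('pics/w1.npz');g=cv2.GaussianBlur(cv2.cvtColor(c['image'],cv2.COLOR_RGB2GRAY),(3,1),0).astype(float)
def edge(p0,p1,hw=4,lo=12,hi=12):
    P=[]
    for u in range(p0[0]+lo,p1[0]-hi,3):
        vc=p0[1]+(p1[1]-p0[1])*(u-p0[0])/(p1[0]-p0[0]);vs=np.arange(round(vc)-hw,round(vc)+hw+1)
        d=np.clip(np.diff(g[vs,u]),0,None)
        i=d.argmax();j=slice(max(i-1,0),i+2)
        P.append(px2w(c,u,((vs[:-1]+.5)[j]*d[j]).sum()/d[j].sum(),.064)[:2])
    P=np.array(P);f=cv2.fitLine(P.astype(np.float32),cv2.DIST_HUBER,0,1e-4,1e-4).ravel()
    if f[0]<0:f[:2]*=-1
    r=(P-f[2:])@[-f[1],f[0]];print(len(P),np.degrees(np.arctan2(f[1],f[0])),'med mm',1e3*np.median(abs(r)));return f
# 250 col: top edge 141.7, bottom inner 194
a=edge((128,148),(434,133.5),4,12,90);b=edge((134,198),(432,187),4,12,12)
d=a[:2]+b[:2];d/=np.linalg.norm(d);n=np.array([-d[1],d[0]])
print('sep',1e3*n@(a[2:]-b[2:]),'exp 53; ang',np.degrees(np.arctan2(d[1],d[0])))
off=(n@a[2:]-.028+n@b[2:]+.025)/2
xs=[d@px2w(c,u,v,.064)[:2] for u,v in[(128,149),(134,199),(434,133),(432,187)]];print(xs, np.mean(xs[2:])-np.mean(xs[:2]))
cen=n*off+d*np.mean(xs);print('centre',cen)
q=np.mean([px2w(c,u,v,.063)[:2] for u,v in[(368,152),(421,150),(368,181),(421,179)]],0)-cen
print('c0 in trough',d@q,n@q)
c=np.load('pics/w2.npz')
gg=cv2.cvtColor(c['image'],cv2.COLOR_RGB2GRAY)
_,bw=cv2.threshold(gg[95:345,240:315],130,255,0)
N,l,s,ce=cv2.connectedComponentsWithStats(bw)
for k in range(1,N):
    if 300<s[k,4]:
        m=(l==k).astype(np.uint8);cn=max(cv2.findContours(m,0,2)[0],key=cv2.contourArea);r=cv2.minAreaRect(cn)
        u,v=np.array(r[0])+[240,95]
        W=[px2w(c,x+240,y+95,.063)[:2] for x,y in cv2.boxPoints(r)]
        print(s[k],np.round((u,v),1),px2w(c,u,v,.063).round(4),np.linalg.norm(W[0]-W[1]).round(3),np.linalg.norm(W[1]-W[2]).round(3))
```

```text
68 9.792439 med mm 0.0521618857166055
92 9.770234 med mm 0.0635218893851175
sep 53.12399 exp 53; ang 9.781337
[np.float64(0.3632629602644792), np.float64(0.3608504547805816), np.float64(0.6640395593383414), np.float64(0.6668115766547769)] 0.30336886047402867
centre [ 0.5613109  -0.23197646]
c0 in trough 0.11351028594383278 -0.0018687451339331495
[  23   14   35   62 1755] [280.  139.5] [0.456  0.2506 0.063 ] 0.029 0.053
[  24   88   33   55 1449] [280.2 210.1] [0.5197 0.239  0.063 ] 0.053 0.028
[ 24 164  36  32 818] [281.5 274.5] [0.5857 0.2279 0.063 ] 0.034 0.034
[ 28 214  29  36 817] [282.  326.5] [0.6456 0.2174 0.063 ] 0.028 0.043
```

```bash
cat >> h.py <<'E'
CEN=np.array([.56131,-.23198]);TA=9.78;RA=170.07;B=(.44,-.02)
def m(x,y,z,a): manip.move_to((x,y,z),rv(a))
def l(x,y,z,rate=.15): manip.servo_line((x,y,z),None,rate=rate)
def st(t): print(t,'t',round(manip.get_time(),2),np.round(manip.get_position(),4),'w',round(float(manip.get_width()),4),'F',np.round(manip.get_contact_force(),1))
def pick_to_bench(x,y):
    m(x,y,.12,RA);manip.command_gripper(.066,40);l(x,y,.041);st('down')
    manip.command_gripper(.03,40);st('grip')
    l(x,y,.14);st('lift')
    m(*B,.10,TA+180);l(*B,.0385,.1);st('bench');manip.command_gripper(.066);l(*B,.13,.25)
def nose(c,z,u0,u1,v0,v1):
    gg=cv2.cvtColor(c['image'],cv2.COLOR_RGB2GRAY)
    bw=cv2.threshold(gg[v0:v1,u0:u1],0,255,cv2.THRESH_OTSU)[1]
    cn=max(cv2.findContours(bw,0,2)[0],key=cv2.contourArea);r=cv2.minAreaRect(cn)
    W=np.array([px2w(c,x+u0,y+v0,z)[:2] for x,y in cv2.boxPoints(r)])
    return W.mean(0),np.linalg.norm(W[0]-W[1]),np.linalg.norm(W[1]-W[2])
E
python3 - <<'E'
from h import *
pick_to_bench(.456,.2506);st('up')
m(*B,.30,TA+90);c=snap('wrist','w3');st('look')
print(w2px(c,(*B,.06)))
E
```

```text
down t 5.28 [0.4563 0.2507 0.0413] w 0.0658 F [ 0.  -0.2  0.2]
grip t 5.6 [0.4568 0.251  0.0422] w 0.0445 F [-0.8 -0.4  6.5]
lift t 6.41 [0.4555 0.2503 0.1394] w 0.0446 F [-0.7 -0.4 -1.2]
bench t 8.24 [ 0.4402 -0.0195  0.0383] w 0.0445 F [-0.1 -0.  -1.6]
up t 9.1 [ 0.4403 -0.02    0.1306] w 0.066 F [-0.4  0.   0.1]
look t 10.55 [ 0.4396 -0.02    0.299 ] w 0.0659 F [-0.5 -0.2 -0.5]
[275.99421747 170.3567099 ]
```

View pics/w3.png

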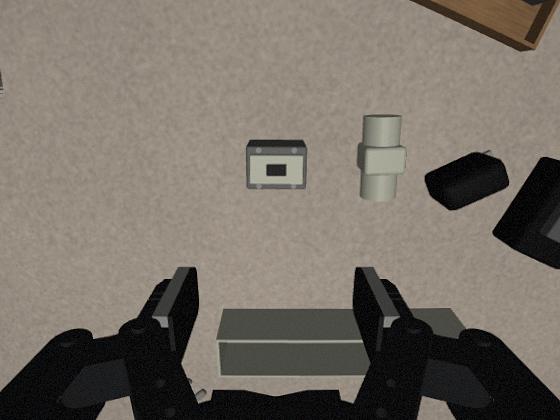

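The contactor stands upright on the bench, nose at about (276,170), aligned with the picture and clear of the coupling. I'll compare it with the known position to get the camera bias.

Run:
```python
from h import *
c=np.load('pics/w3.npz')
for th in (100,):
    w=nose(c,.06,240,312,145,195);print(w)
# whole block top outline via edges: dark vs bench at the bottom/top edges z=.052
g=cv2.cvtColor(c['image'],cv2.COLOR_RGB2GRAY).astype(int)
print(g[135:195,262].tolist());print(g[155,238:315].tolist())
d=np.array([np.cos(np.radians(TA)),np.sin(np.radians(TA))]);n=np.array([-d[1],d[0]])
e=w[0]-np.array(B);print('bias along,across mm',1e3*d@e,1e3*n@e)
c=np.load('pics/w1.npz');w=nose(c,.063,360,430,142,186);e=w[0]-CEN;print('c0',w,d@e,n@e)
```

```text
(array([ 0.43943976, -0.01971281]), np.float64(0.07003363139578339), np.float64(0.05038461568748803))
[147, 146, 154, 153, 114, 32, 39, 39, 36, 34, 36, 49, 80, 95, 95, 95, 97, 98, 88, 79, 120, 164, 175, 172, 171, 170, 173, 171, 170, 171, 172, 173, 172, 170, 172, 170, 171, 172, 172, 169, 173, 170, 172, 172, 172, 170, 169, 177, 149, 105, 93, 95, 87, 92, 128, 140, 145, 145, 149, 148]
[149, 147, 139, 138, 142, 140, 149, 142, 68, 86, 96, 92, 117, 125, 119, 124, 123, 124, 125, 116, 120, 120, 122, 123, 120, 119, 122, 122, 118, 119, 118, 118, 119, 124, 120, 121, 123, 120, 121, 118, 118, 116, 118, 117, 115, 119, 116, 116, 116, 116, 117, 116, 119, 118, 112, 111, 115, 118, 111, 114, 114, 112, 113, 110, 109, 93, 94, 91, 88, 145, 140, 138, 141, 142, 139, 145, 146]
bias along,across mm -0.5033198223230975 0.3781802145950141
c0 (array([ 0.67348783, -0.21664983]), np.float64(0.0539548323270689), np.float64(0.03407478471305025)) 0.11315164588217502 -0.00394776874295788
```

Run:
```python
from h import *
d=np.array([np.cos(np.radians(TA)),np.sin(np.radians(TA))]);n=np.array([-d[1],d[0]])
def rows(c,us,v0,v1,z,ref,half,edges=None):
    g=cv2.cvtColor(c['image'],cv2.COLOR_RGB2GRAY);A=[];Bt=[]
    for u in us:
        r=np.flatnonzero(g[v0:v1,u]>128)+v0
        for e,o,L in((r.min(),-1,A),(r.max(),1,Bt)):
            a,b=float(g[e,u]),float(g[e+o,u]);L.append(1e3*n@(px2w(c,u,e+o*(a-128)/(a-b),z)[:2]-ref))
    a,b=np.median(A),np.median(Bt);print('edges',a,b,'centre',(a+b)/2,'w',a-b)
c3=np.load('pics/w3.npz');c1=np.load('pics/w1.npz')
rows(c3,list(range(255,264))+list(range(289,300)),150,187,.06,np.array(B),15)
rows(c1,list(range(372,380))+list(range(408,418)),146,182,.063,CEN,15)
```

```text
edges 15.48013565659083 -14.192174892619445 centre 0.6439803819856929 w 29.672310549210273Traceback (most recent call last):
  File "<stdin>", line 12, in <module>
  File "<stdin>", line 8, in rows
ZeroDivisionError: float division by zero
```

```bash
cat >> h.py <<'E'
D=np.array([np.cos(np.radians(TA)),np.sin(np.radians(TA))]);N_=np.array([-D[1],D[0]])
CEN=CEN-N_*.0005
def grab_ends():
    m(*B,.11,TA+90);manip.command_gripper(.085,40);l(*B,.037,.12)
    manip.command_gripper(.045,40);st('grip ends');l(*B,.13,.2)
def over(x,y=0.):
    p=CEN+D*x+N_*y;m(*p,.13,TA+90);l(*p,.108,.1);return p
def insert(p,z0=.104,zend=.0405):
    z=z0
    while z>zend:
        l(*p,z,.06);F=manip.get_contact_force()
        if F[2]>8+0 or np.hypot(F[0],F[1])>12: st('contact z=%.3f'%z);return z
        z-=.004
    l(*p,zend,.03);st('floor');return zend
E
python3 - <<'E'
from h import *
grab_ends();p=over(.008);st('over');c=snap('wrist','w4')
E
```

```text
grip ends t 12.77 [ 0.4406 -0.02    0.0379] w 0.0619 F [-1.  -0.3  6.7]
over t 14.72 [ 0.5686 -0.2299  0.1073] w 0.0615 F [ 0.5  0.2 -2.5]
```

View pics/w4.png

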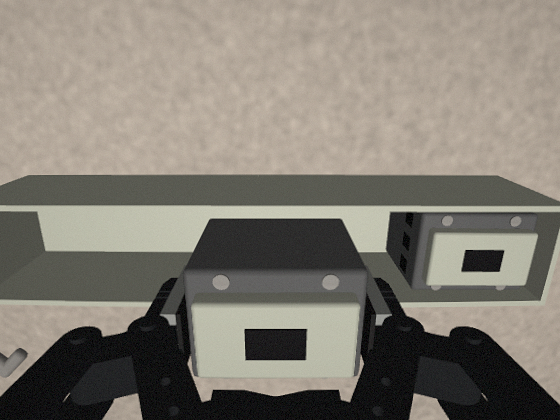

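The contactor is held level above the trough. Its lower +y edge is at row 219 and the rim's inner edge at about row 211. I'll check that gap, then insert.

Run:
```python
from h import *
c=np.load('pics/w4.npz');g=cv2.cvtColor(c['image'],cv2.COLOR_RGB2GRAY).astype(int)
print(g[200:226,270].tolist())
p=CEN+D*.008
col=g[205:226,215:340].mean(1);i=np.diff(col).argmin();v=205+i+.5
a=N_@(px2w(c,277,v,.071)[:2]-p);print('block +y edge',v,a*1e3)
for u in(100,150,380):
  cc=g[198:225,u];print(u,cc.tolist())
z=insert(p)
```

```text
[92, 90, 87, 89, 85, 126, 180, 203, 198, 198, 200, 196, 201, 197, 197, 198, 199, 206, 133, 30, 41, 42, 38, 45, 41, 42]
block +y edge 218.5 24.334448795855394
100 [90, 91, 85, 91, 91, 86, 87, 141, 181, 189, 186, 187, 189, 189, 187, 190, 188, 186, 186, 186, 186, 189, 186, 187, 187, 187, 186]
150 [92, 91, 90, 88, 88, 87, 84, 143, 187, 190, 193, 189, 191, 194, 192, 189, 190, 191, 190, 188, 192, 187, 193, 193, 190, 188, 188]
380 [89, 88, 91, 91, 93, 88, 87, 119, 175, 197, 191, 193, 194, 191, 197, 196, 193, 192, 193, 194, 191, 193, 196, 193, 193, 193, 193]
floor t 19.04 [ 0.5697 -0.2313  0.0409] w 0.0617 F [ 0.1 -0.   2.8]
```

Run:
```python
from h import *
p=CEN+D*.008
manip.command_gripper(.074);st('open');l(*p,.14,.12);st('up')
pick_to_bench(.5197,.2390);st('2 on bench')
grab_ends();p=over(-.087);st('over');c=snap('wrist','w5')
```

```text
open t 19.32 [ 0.5693 -0.2311  0.0404] w 0.0737 F [-0.9  0.2 -0. ]
up t 20.3 [ 0.5687 -0.2309  0.1393] w 0.0741 F [-0.6 -0.2  0.2]
down t 22.95 [0.52   0.2391 0.0413] w 0.0659 F [-0.1 -0.1  0.9]
grip t 23.27 [0.5206 0.2394 0.0423] w 0.0448 F [-0.7  0.4  7.2]
lift t 24.07 [0.519  0.2387 0.1393] w 0.0447 F [ 0.3  1.1 -2.5]
bench t 25.91 [ 0.4403 -0.0196  0.0382] w 0.0447 F [-0.4  0.2 -2. ]
2 on bench t 26.77 [ 0.4403 -0.02    0.1306] w 0.0664 F [-0.9  1.3 -0.4]
grip ends t 29.6 [ 0.4405 -0.02    0.0378] w 0.0616 F [-0.3 -0.4  5.6]
over t 31.5 [ 0.4754 -0.2459  0.1075] w 0.0615 F [-0.3  0.6 -2.1]
```

View pics/w5.png

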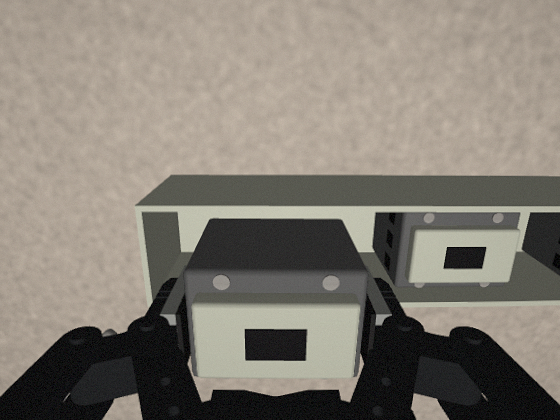

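The first contactor stands upright in the trough (nose at about 465,257). The second is held the same way as the first was, clear of the end wall at column 142. I'll insert it.

Run:
```python
from h import *
p=CEN+D*-.087
z=insert(p)
if z<.041:
    manip.command_gripper(.074);l(*p,.14,.12);m(*(CEN+N_*0),.30,TA+90);manip.hold(.3);st('up');snap('wrist','w6')
    a=snap('top','top6')['image'][140:280,175:395,::-1]
    cv2.imwrite('pics/fin.png',np.vstack([cv2.imread('pics/w6.png')[60:260],cv2.convertScaleAbs(cv2.resize(a,(560,356),interpolation=2),alpha=1.5)]))
```

```text
floor t 35.82 [ 0.476  -0.2475  0.0408] w 0.0615 F [-0.5 -0.1  3.4]
up t 38.13 [ 0.5606 -0.2325  0.2986] w 0.0738 F [0.9 0.3 0. ]
```

View pics/fin.png

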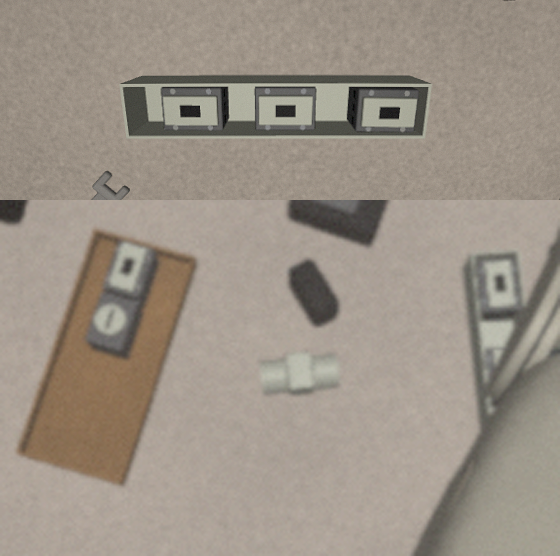

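Three contactors stand flat in the trough, noses at about (190,111), (285,111) and (389,113). The spare and the timer are still upright in the carton.

```bash
python3 -c "
from rig import manip
print(manip.sign_off())"
```

```text
the job is handed in; nothing more can be done
None
```

The job is handed in at about 38 s of robot time: the last pictures show three contactors upright in the trough, the spare and the timer standing in the carton, and no sign of a bystander moved; the judge's verdict was not reported back.

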